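Shelve a bearing block and hold the grease coupler on its nipple

ROBOT

A 6-joint arm with a two-finger parallel gripper is mounted at the origin on the work surface. World frame = base frame: x ahead of the robot, y to its left, z up, the work surface at z = 0. Lengths are in m, angles in rad, forces in N, time in s.
With the tool pointing down it reaches from about 0.275 to 0.725 m from the base axis. Payload 5.6 kg.
Tool frame: the origin (TCP) lies midway between the tips of the shut fingers; the grasp point (between the pads) lies r.grip_depth behind it (r.grip_depth is the distance from the TCP to the grasp point, in m); z points along the fingers, y is the line along which they close (so a half turn about z gives the same grasp; the last joint's range is limited). The gripper opens to 85 mm and grips with 20 to 120 N. Pads are 22 mm wide; open, the fingers measure 114 mm over their backs; the gripper's body (76 mm by 85 mm) begins 54 mm behind the grasp point. The pads swing forward as they close: fully open they stand 13 mm farther back than shut.
Start: joints at [1.62, 0.255, 0.108, 0, -1.424, -0.285], TCP at [0.128, 0.535, 0.231] pointing down, gripper open.
Joint ranges: [-2.95, 2.95], [-1.21, 1.97], [-1.09, 1.5], [-2.87, 1.71], [-2.94, -0.07], [-3.05, 3.05]. Speed limits (rad/s): [2.57, 2.57, 3.14, 3.14, 3.14, 3.14].

INTERFACE

Orientations are given as [roll, pitch, yaw] about the fixed x, y, z axes, in that order (R = Rz(yaw) Ry(pitch) Rx(roll)).
In Python, from rig import status, imaging, hand_in, r gives the robot as it stands.
- The arm moves only by the tool drive_tool, never from a script. Its argument "rows" is a list of rows, each a list of 3 entries, a list of its own where there are three numbers: the shift along the world's x, y, z in units of 25 mm (1.0 is 25 mm), then the turn about the world's z in units of 5 degrees (1.0 is 5 degrees), then the finger opening in mm, from 0 to 85.4. In form: [[[x, y, z], twist, hand], ...]. A call has 1 to 10 rows; each row shifts and turns the commanded pose from where the row before left it; what a row does not reach is not made up. A row lasts 1/12 s, in which the tool goes at most 41.7 mm and 7.16 degrees, less where a joint would pass 70% of its speed; a pose out of reach is approached as far as the arm can. A call is refused whole if a number of a shift passes 1 or a number of a turn 1, either way. A call with a gripper value outside its range is refused whole. The fingers move at their own pace and stop on an object; "grip_force" is the grip in N (left out, the last holds). Time passes only in rows, so rows that do not move let the fingers close. It gives the time, the measured TCP pose, the force, the opening and the grip force at its end, in the units of the state.
- status.get_state(): the state, without advancing time (a new reading comes with each control period).
- imaging.camera(name): name is "side" or "top"; returns (picture, depth): 420x560x3 uint8, red, green, blue; 420x560 float32, m along the optical axis (not along the pixel's ray), 0 where there is no reading.
- imaging.calibration(name): a dict with "camera_matrix" (3x3 intrinsics, pixels), "origin" and "rotation" of the camera in the world. Camera axes: x right, y up, looking along -z (the intrinsics and any distortion apply to the point x, -y, -z); pixel columns grow to the right and rows downward; lengths in m; the calibration is good to about 2 mm. A picture is of the moment at which its call begins. calibration takes no time and is no camera call.
- hand_in(): hands the job in; it is judged then, once.
The state is a dict: "clock": time; "q": joint angles; "dq": joint speeds; "joint_efforts": joint torques, N m; "eef_pos": TCP position; "orientation": TCP orientation; "ft_force": force on the tool from outside, world axes, zero at the start; "torque": the same for the moment, N m; "width": finger opening in m; "grip_force": force on a finger pad.
Only numpy, scipy, OpenCV 4.12 (cv2) and the standard library are available. Lean on these libraries where they do the work, as an engineer would, in place of code of your own. Each camera call takes 0.05 s, during which the arm holds its last target. There are 200 camera calls.

TASK

Stand the loose bearing block in the free bay of the low shelf, back against the rail and square beside the other two with its nipple leaning to the front like theirs, and let go of it. Then take the grease coupler, press it squarely onto that block's tilted nipple until it snaps over the head, and push on as far as it goes against its spring. Finish while still gripping the coupler and holding it pressed home; leave the other two blocks and the can where they are.

Things in the scene. Friction and masses are not known exactly. Their poses are not given: they have to be found in the camera images.
- block: Loose grey bearing block standing on the bench: 55 (x) x 60 (y) x 40 mm (z), about 0.6 kg, origin at the centre of its underside, z up. A steel ball-head grease nipple rises from its top, 3 mm to +x of the centre, tilted 25 degrees from vertical towards the block's -x (front). Grip it by the plain front and back (x) faces.
- nipple (a point): Tip of the loose block's nipple, 69 mm above the block's underside and 10.5 mm to the front of its centre; z points along the nipple's axis, out of the block. The nipple is 32 mm long: neck 10 mm across, with a ball head 16 mm across at the end whose crown is this tip.
- rack: Low fixed timber shelf: board 130 (x) x 260 (y) mm, top 30 mm above the bench; origin on the bench under the middle bay. A rail along its far (+x) side stands 10 mm above the board, front face 28.5 mm to +x of the origin. Three bays along y at -75, 0 and +75 mm, two taken by blocks like the loose one, nipples leaning to -x.
- pad: Thin dark rubber mat (45 x 50 mm, lies flat on the board, no noticeable height) in the free bay; origin at the bay's centre on the board's top, axes as the shelf's. A block whose origin is 1 mm to +x of it touches the rail.
- coupler: Grease coupler standing upright on the bench, 0.36 kg, 97 mm tall; origin at the centre of its open lower mouth, z up its axis. Lower 30 mm: round steel shroud, 33 mm outside, 27 mm inside. From 30 to 92 mm: dark square body 30 x 30 mm, flats facing its x and y, to grip. Pressed on a nipple it is fully home when the nipple's tip is 23.5 mm inside the mouth.
- jaws (a point): Point on the coupler's axis 4 mm above its mouth, between the tips of four sprung jaws (11 mm apart across the axis; each opens 3.4 mm). The head begins to spread them with its crown about 5 mm inside the mouth, is through at 12 mm, and they snap shut behind it at about 17 to 19 mm, drawing the coupler on. Spreading them takes about 5 N.
- plunger (a joint): Travel (m) of the sprung plunger inside the coupler that the nipple tip pushes in: 0 at rest (its face 13.5 mm above the mouth), 0.010 fully in (stop). Spring 2 N at 0, 10 N at 0.010. About 0.005 just after the snap.
- stock_a: One of the two blocks already on the shelf, of the same size as the loose one.
- stock_b: The other block already on the shelf.
- can: Closed red can, 66 mm in diameter, 110 mm tall, behind the loose block; origin under its centre.
Things that resemble listed ones, but are neither listed nor needed, are in the scene too. There is more than one size of the coupler; the one meant has the size given above. What is shaped like the block but purple is not meant.

How it is judged:
By the outcome, as a careful person would: the job done as asked, in the order asked, and still so for the second after the job is handed in, while the arm keeps its last pose, push and grip.
It also fails if it takes over 58 s, if anything falls off the work surface, if the arm or the gripper's body presses on something with over 40 N, if the wrist force passes 120 N, or if a joint passes its speed limit or range.

## Working session

There is one attempt and no reset: what is moved stays moved. The work goes in short steps, Python scripts to look and compute and a tool call to move; the robot and the scene stay as the last step left them, time stands still between calls to the robot, and variables do not carry over. Pictures are saved under pics/ and viewed, at most 10 in all, crops included, and the job is handed in when it is done.

Besides the shell and the picture viewer there is one more tool, called by a JSON object that holds its "name" and its "arguments", one argument or row to a line. drive_tool: Moves the arm, as the interface text tells. Its arguments: {"type":"object","properties":{"rows":{"type":"array","items":{"type":"array"}},"grip_force":{"type":"number"}},"required":["rows"]}

```bash
ls; mkdir -p pics; cat > h.py <<'E'
import numpy as np, cv2
from rig import status, imaging, r
def cap(n,tag):
    im,d=imaging.camera(n); cv2.imwrite(f'pics/{tag}.png',im[:,:,::-1]); np.save(f'pics/{tag}.npy',d); return im,d
def pts(n,d):
    c=imaging.calibration(n);K=np.array(c['camera_matrix']);v,u=np.mgrid[:d.shape[0],:d.shape[1]]
    p=np.stack([(u-K[0,2])/K[0,0]*d,-(v-K[1,2])/K[1,1]*d,-d],-1)
    return p@np.array(c['rotation']).T+np.array(c['origin'])
E
python3 - <<'E'
from h import *
for n in('top','side'):
    cap(n,n+'0'); c=imaging.calibration(n); print(n,c)
print(status.get_state(), r.grip_depth)
E
```

```text
pics
top {'camera_matrix': array([[458.03790306,   0.        , 290.19561468],
       [  0.        , 458.03790306, 202.46283401],
       [  0.        ,   0.        ,   1.        ]]), 'origin': array([0.46505811, 0.07853936, 1.130184  ]), 'rotation': array([ 0.06018522, -0.00868262, -1.59725508])}
side {'camera_matrix': array([[524.09461203,   0.        , 273.6577929 ],
       [  0.        , 524.09461203, 208.3019852 ],
       [  0.        ,   0.        ,   1.        ]]), 'origin': array([ 0.04006111, -0.48484911,  0.75107176]), 'rotation': array([ 0.85394071,  0.0210141 , -0.75241577])}
{'clock': 0.1, 'q': array([ 1.61960215e+00,  2.55675385e-01,  1.07129086e-01, -4.23196012e-04,
       -1.42389417e+00, -2.84604752e-01]), 'dq': array([-0.0029886 , -0.00128277,  0.00251164,  0.00085207, -0.00053358,
        0.00028252]), 'joint_efforts': array([-1.36688453e-03, -3.87606847e+01,  2.38475025e+01,  5.37786484e+00,
       -3.80086567e-03,  1.03193076e-05]), 'eef_pos': array([0.12833155, 0.53436269, 0.23049071]), 'orientation': array([ 3.13989712e+00, -5.99439032e-05, -2.35861168e-01]), 'ft_force': array([-0.34342254, -0.48855756, -0.85324206]), 'torque': array([ 0.02914472,  0.03597539, -0.02037003]), 'grip_force': 0.0, 'width': 0.0849886765226867} 0.0187
```

```bash
sed -i "s/p@np.array(c\['rotation'\]).T/p@Rot.from_euler('xyz',c['rotation']).as_matrix().T/; 1a from scipy.spatial.transform import Rotation as Rot" h.py
python3 - <<'E'
from h import *
for n in('top','side'):
    d=np.load(f'pics/{n}0.npy');P=pts(n,d);np.save(f'pics/{n}0P.npy',P)
    m=d>0;z=P[...,2][m];print(n,m.mean(),np.percentile(z,[5,25,50,75]))
    im=cv2.imread(f'pics/{n}0.png');cv2.imwrite(f'pics/{n}0b.png',cv2.resize(im,(800,600),interpolation=cv2.INTER_CUBIC))
E
```

```text
top 0.9959523809523809 [-7.45994265e-01 -1.50375004e-03  1.82052746e-04  1.86315202e-03]
side 0.9959481292517007 [-7.30319872e-01 -2.11496199e-01 -1.54100945e-03  9.91596567e-07]
```

View pics/top0b.png

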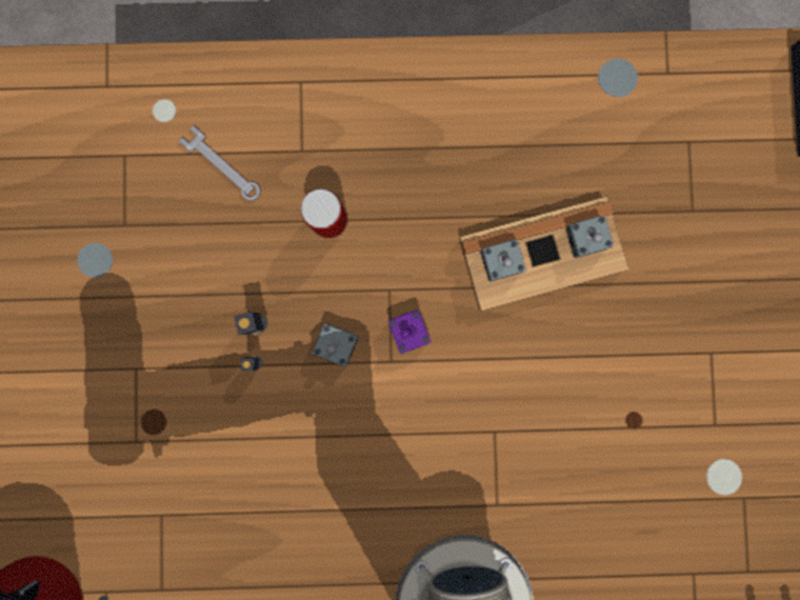

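View pics/side0b.png

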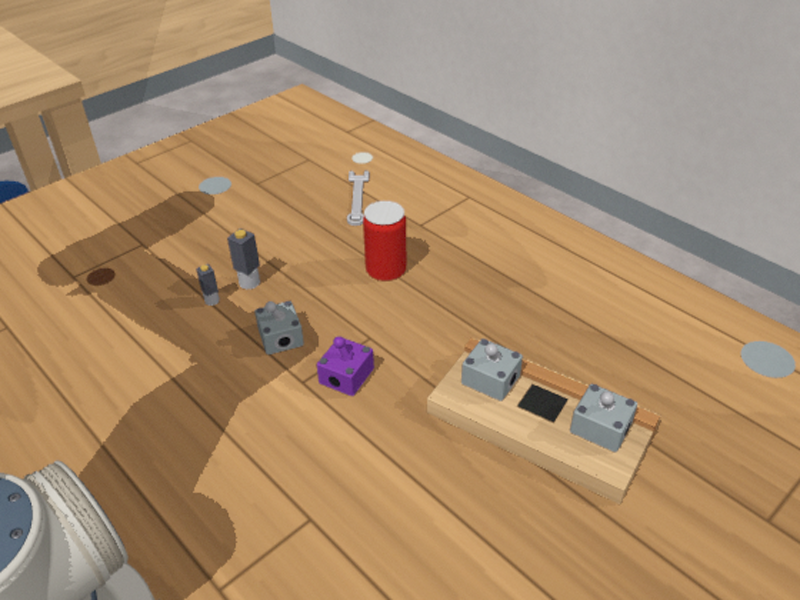

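```bash
cat > seg.py <<'E'
from h import *
import sys
def seg(n,P,boxes):
    for k,(u0,u1,v0,v1,zl,zh) in boxes.items():
        p=P[v0:v1,u0:u1].reshape(-1,3); p=p[(p[:,2]>zl)&(p[:,2]<zh)]
        if len(p)<8: print(n,k,len(p));continue
        (cx,cy),(w,h),a=cv2.minAreaRect((p[:,:2]*1000).astype(np.float32))
        print(n,k,len(p),'rect',np.round([cx,cy,w,h,a],1),'med',np.round(np.median(p,0)*1000,1),'zmax',np.round(p[:,2].max()*1000,1))
E
python3 - <<'E'
from seg import *
P=np.load('pics/top0P.npy')
B={'block':(212,256,222,262,.033,.046),'blockhead':(212,256,222,262,.055,.08),
'cpl1':(160,190,212,238,.08,.12),'cpl2':(160,190,245,266,.03,.12),
'can':(205,250,128,170,.1,.13),
'stA':(333,370,162,200,.063,.08),'stB':(395,432,146,184,.063,.08),'stAhead':(333,370,162,200,.088,.12),'stBhead':(395,432,146,184,.088,.12),
'board':(315,445,135,222,.024,.0345),'all':(315,445,130,222,.02,.2),'rail':(315,445,130,200,.036,.044)}
seg('top',P,B)
# table plane check
Ps=np.load('pics/side0P.npy')
for nm,p in(('top',P),('side',Ps)):
    q=p.reshape(-1,3);q=q[(abs(q[:,2])<.008)&(q[:,0]>.25)&(q[:,0]<.75)&(abs(q[:,1])<.35)]
    A=np.c_[q[:,:2],np.ones(len(q))];print(nm,np.linalg.lstsq(A,q[:,2],rcond=None)[0],q[:,2].std())
q=Ps.reshape(-1,3)
for nm,(x,y) in {'can':(.66,.03)}.items():
    pass
m=(q[:,2]>.1)&(q[:,2]<.12)&(q[:,0]<.9)&(q[:,0]>.3)&(abs(q[:,1])<.4);print('side can top',np.median(q[m],0))
m=(Ps[...,2]>.085)&(Ps[...,2]<.106);m[:, :150]=m[:,:150]
n_,l,s,c=cv2.connectedComponentsWithStats(m.astype(np.uint8))
for i in range(1,n_):
    if s[i,4]>8 and s[i,1]>130: print(c[i],s[i,4],np.round(np.median(Ps[l==i],0)*1000,1))
E
```

```text
top block 535 rect [442.  203.   60.2  55.1  66.9] med [443.1 200.5  40.2] zmax 45.7
top blockhead 38 rect [435.6 205.4  13.1  14.4  45.5] med [436.2 204.7  66.7] zmax 71.4
top cpl1 189 rect [481.6 337.3  30.   31.   13.7] med [481.1 335.7  92.2] zmax 100.7
top cpl2 112 rect [415.2 341.8  21.6  20.6  83. ] med [415.8 338.6  61.9] zmax 70.0
top can 599 rect [657.2 213.3  61.1  60.8  88.1] med [656.9 211.5 109.8] zmax 115.2
top stA 562 rect [574.3 -79.6  55.   60.4  14.2] med [575.1 -76.9  70.4] zmax 79.8
top stB 564 rect [ 610.5 -224.3   55.2   61.2   14.3] med [ 610.7 -221.    70.5] zmax 79.8
top stAhead 38 rect [566.8 -80.8  14.7  13.   41.6] med [567.  -80.2  97.7] zmax 102.3
top stBhead 38 rect [ 602.8 -225.6   13.7   13.7   89.4] med [ 602.6 -225.4   96.7] zmax 103.1
top board 3417 rect [ 587.8 -153.9  130.2  260.9   14. ] med [ 567.6 -154.    30.4] zmax 34.5
top all 5736 rect [ 587.8 -153.8  130.2  261.2   14. ] med [ 585.3 -152.5   32.3] zmax 103.1
top rail 874 rect [ 591.4 -153.1   99.6  260.2   14. ] med [ 627.1 -143.8   40. ] zmax 44.0
top [-0.00039604 -0.00043694  0.0004494 ] 0.0021331705937669087
side [-0.00016096  0.00020123 -0.00079117] 0.0014762325864259803
side can top [0.65590507 0.20927101 0.10859556]
[268.66666667 159.60507246] 276 [638.9 191.9  96.5]
[168.21935484 165.96774194] 155 [480.2 334.4  91. ]
[343.28571429 244.47619048] 63 [565.5 -82.7  94.7]
[424.36363636 278.24675325] 77 [ 600.8 -226.6   95.1]
[ 60.11111111 418.33333333] 9 [ 56.2 -33.6  91.5]
```

{"name": "drive_tool", "arguments": {
  "rows": [
    [[0.63,-0.66,0],-1,85],
    [[0.63,-0.66,0],-1,85],
    [[0.63,-0.66,0],-1,85],
    [[0.63,-0.66,0],-1,85],
    [[0.63,-0.66,0],-1,85],
    [[0.63,-0.66,0],-1,85],
    [[0.63,-0.66,0],-1,85],
    [[0.63,-0.66,0],-1,85],
    [[0.63,-0.66,0],-1,85],
    [[0.63,-0.66,0],-1,85]
  ]
}}

```text
clock: 0.93
eef_pos: [0.2864, 0.3686, 0.2309]
orientation: [3.141, -0.0, -1.113]
ft_force: [-0.1, -0.2, 0.1]
width: 0.0854
grip_force: 0.0
```

{"name": "drive_tool", "arguments": {
  "rows": [
    [[0.63,-0.66,-0.4],-1,85],
    [[0.63,-0.66,-0.4],-1,85],
    [[0.63,-0.66,-0.4],-1,85],
    [[0.63,-0.66,-0.4],-1,85],
    [[0.63,-0.66,-0.4],-1,85],
    [[0.63,-0.66,-0.4],-1,85],
    [[0.63,-0.66,-0.4],-1,85],
    [[0.63,-0.66,-0.4],-1,85],
    [[0.63,-0.66,-0.4],-1,85],
    [[0.63,-0.66,-0.4],-1,85]
  ]
}}

```text
clock: 1.77
eef_pos: [0.4438, 0.2037, 0.1305]
orientation: [3.141, -0.001, -1.986]
ft_force: [0.2, -0.6, -0.4]
width: 0.085
grip_force: 0.0
```

{"name": "drive_tool", "arguments": {
  "rows": [
    [[0,0,0],0,85],
    [[0,0,0],0,85],
    [[0,0,0],0,85]
  ]
}}

```text
clock: 2.02
eef_pos: [0.4434, 0.2048, 0.1312]
orientation: [3.141, -0.0, -1.981]
ft_force: [-1.3, -0.0, -0.7]
width: 0.0851
grip_force: 0.0
```

{"name": "drive_tool", "arguments": {
  "rows": [
    [[-0.05,-0.07,-0.59],0.08,85],
    [[0,0,-0.59],0,85],
    [[0,0,-0.59],0,85],
    [[0,0,-0.59],0,85],
    [[0,0,-0.59],0,85],
    [[0,0,-0.59],0,85],
    [[0,0,-0.59],0,85],
    [[0,0,-0.59],0,85],
    [[0,0,0],0,85]
  ]
}}

```text
clock: 2.77
eef_pos: [0.4403, 0.2028, 0.0113]
orientation: [3.139, -0.003, -1.973]
ft_force: [-0.6, 0.5, 0.0]
width: 0.0852
grip_force: 0.0
```

{"name": "drive_tool", "arguments": {
  "grip_force": 60,
  "rows": [
    [[0,0,0],0,50],
    [[0,0,0],0,50],
    [[0,0,0],0,50],
    [[0,0,0],0,50],
    [[0,0,0],0,50],
    [[0,0,0],0,50]
  ]
}}

```text
clock: 3.27
eef_pos: [0.4428, 0.204, 0.0149]
orientation: [-3.141, 0.003, -1.974]
ft_force: [-2.3, 1.8, 6.6]
width: 0.0539
grip_force: 64.9
```

{"name": "drive_tool", "arguments": {
  "rows": [
    [[0,0,0.4],0,45],
    [[0,0,0.6],0,45],
    [[0,0,0.8],0,45],
    [[0,0,0.8],0,45]
  ]
}}

```text
clock: 3.6
eef_pos: [0.4406, 0.2022, 0.078]
orientation: [3.139, -0.003, -1.975]
ft_force: [-0.1, -0.4, -7.7]
width: 0.0536
grip_force: 66.3
```

```bash
python3 - <<'E'
from seg import *
print(status.get_state())
im,d=cap('side','s1');im,d=cap('top','t1')
im=cv2.imread('pics/s1.png')[150:300,120:320];cv2.imwrite('pics/s1c.png',cv2.resize(im,(800,600)))
E
```

```text
{'clock': 3.6, 'q': array([ 0.75342815,  0.23697074, -0.32642745, -0.00141776, -1.01079652,
       -1.15654741]), 'dq': array([-0.00234336, -0.2771413 ,  0.35884839,  0.00275081, -0.61386748,
        0.00181573]), 'joint_efforts': array([-1.31086609e-01, -3.60636914e+01,  2.14971685e+01,  5.41421056e+00,
        6.82454612e-01,  7.96731274e-05]), 'eef_pos': array([0.44064889, 0.20223822, 0.07801343]), 'orientation': array([ 3.13912736e+00, -2.62889706e-03, -1.97466748e+00]), 'ft_force': array([-0.10751728, -0.35339443, -7.72018895]), 'torque': array([ 0.04658374, -0.16182285, -0.0020986 ]), 'grip_force': 66.2742269039154, 'width': 0.05364958781676655}
```

View pics/s1c.png

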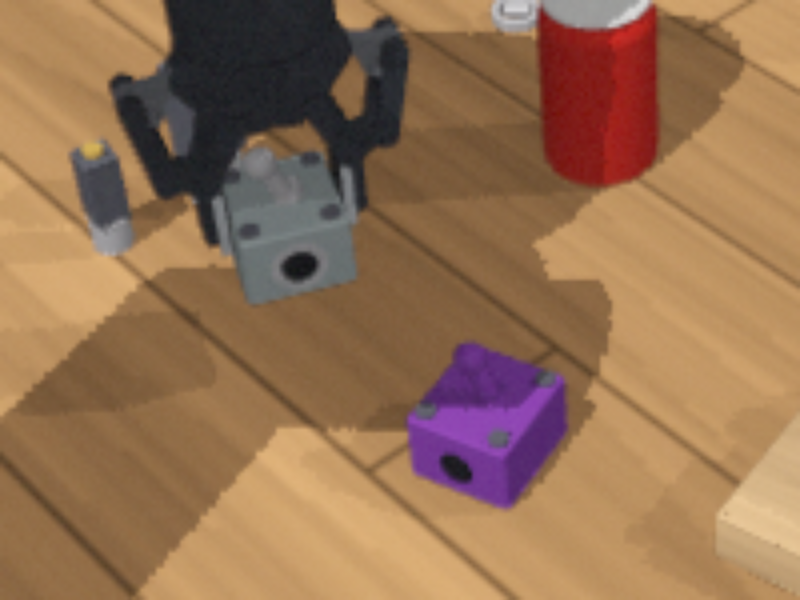

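{"name": "drive_tool", "arguments": {
  "rows": [
    [[0.33,-0.79,0.35],0.41,45],
    [[0.33,-0.79,0.35],0.41,45],
    [[0.33,-0.79,0.35],0.41,45],
    [[0.33,-0.79,0.35],0.41,45],
    [[0.33,-0.79,0.35],0.41,45],
    [[0.33,-0.79,0.35],0.41,45],
    [[0.33,-0.79,0.35],0.41,45],
    [[0.33,-0.79,0.35],0.41,45],
    [[0.33,-0.79,0],0.41,45]
  ]
}}

```text
clock: 4.45
eef_pos: [0.5166, 0.0245, 0.148]
orientation: [3.141, 0.001, -1.651]
ft_force: [0.8, 0.8, -6.4]
width: 0.0541
grip_force: 67.0
```

{"name": "drive_tool", "arguments": {
  "rows": [
    [[0.33,-0.79,0],0.41,45],
    [[0.33,-0.79,0],0.41,45],
    [[0.33,-0.79,0],0.41,45],
    [[0.33,-0.79,0],0.41,45],
    [[0.33,-0.79,0],0.41,45],
    [[0.33,-0.79,0],0.41,45],
    [[0.33,-0.79,0],0.41,45],
    [[0.33,-0.79,0],0.41,45],
    [[0.33,-0.79,0],0.41,45]
  ]
}}

```text
clock: 5.2
eef_pos: [0.5898, -0.1529, 0.1453]
orientation: [3.138, 0.003, -1.329]
ft_force: [-0.4, 0.6, -7.5]
width: 0.0535
grip_force: 66.8
```

{"name": "drive_tool", "arguments": {
  "rows": [
    [[0,0,0],0,45],
    [[0,0,0],0,45],
    [[0,0,0],0,45],
    [[0,0,0],0,45]
  ]
}}

```text
clock: 5.53
eef_pos: [0.59, -0.1516, 0.147]
orientation: [3.14, 0.001, -1.33]
ft_force: [0.4, 0.3, -6.9]
width: 0.0539
grip_force: 66.9
```

```bash
python3 - <<'E'
from seg import *
s=status.get_state();print(s['eef_pos'],s['orientation'],s['ft_force'],s['q'])
im,d=cap('side','s2')
im=cv2.imread('pics/s2.png')[170:350,280:520];cv2.imwrite('pics/s2c.png',cv2.resize(im,(800,600)))
E
```

```text
[ 0.58997859 -0.15163808  0.14702453] [ 3.13973808e+00  1.28643189e-03 -1.32992822e+00] [ 0.36973351  0.29631419 -6.92686105] [ 4.18291238e-03  4.08312132e-01  1.12486812e-01 -8.52197440e-04
 -1.27707563e+00  2.36933974e-01]
```

View pics/s2c.png

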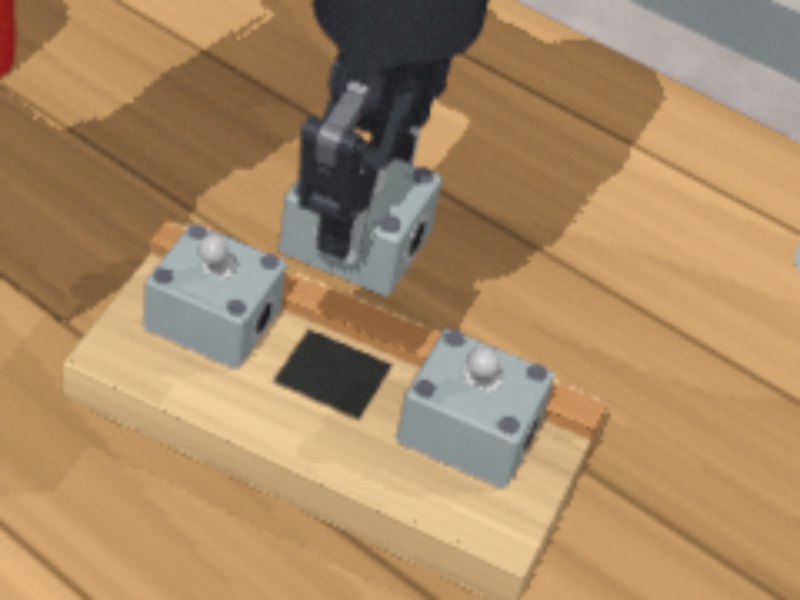

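```bash
python3 - <<'E'
from seg import *
d=np.load('pics/s2.npy');P=pts('side',d)
im=cv2.imread('pics/s2.png').astype(int)
O=np.array([.5924,-.152]);a=np.radians(14);R=np.array([[np.cos(a),np.sin(a)],[-np.sin(a),np.cos(a)]])
def S(P): 
    q=P.copy();q[...,:2]=(P[...,:2]-O)@R.T;return q*1000
q=S(P)
grey=(im.min(-1)>85)&(im.max(-1)-im.min(-1)<40)
def ext(zl,zh,ylo,yhi,name):
    m=grey&(q[...,0]<-22)&(q[...,0]>-34)&(q[...,2]>zl)&(q[...,2]<zh)&(q[...,1]>ylo)&(q[...,1]<yhi)
    v,u=np.nonzero(m);Y=q[m];print(name,m.sum(),np.percentile(Y[:,1],[1,2,5,95,98,99]).round(1),np.median(Y[:,0]).round(1),Y[:,2].min(),Y[:,2].max())
ext(137,170,-50,50,'held');ext(35,66,30,120,'A');ext(35,66,-120,-30,'B')
E
```

```text
held 399 [-28.1 -28.  -27.3  28.5  30.1  30.7] -28.9 137.16157299964203 169.99131833269143
A 366 [ 45.8  46.6  47.4 101.3 103.1 103.7] -25.4 35.14043849979676 65.92126835734591
B 443 [-103.  -102.8 -100.7  -47.3  -45.6  -44.7] -25.5 35.01542361304555 65.895450892277
```

{"name": "drive_tool", "arguments": {
  "rows": [
    [[0,0,-0.42],0.04,45],
    [[0,0,-0.42],0,45],
    [[0,0,-0.42],0,45],
    [[0,0,-0.42],0,45],
    [[0,0,-0.42],0,45],
    [[0,0,-0.42],0,45],
    [[0,0,-0.42],0,45],
    [[0,0,-0.42],0,45],
    [[0,0,-0.42],0,45],
    [[0,0,0],0,45]
  ]
}}

```text
clock: 6.42
eef_pos: [0.5889, -0.1522, 0.0507]
orientation: [3.137, 0.002, -1.327]
ft_force: [-0.9, 0.1, -8.2]
width: 0.0535
grip_force: 66.8
```

{"name": "drive_tool", "arguments": {
  "rows": [
    [[0,0,0],0,45],
    [[0,0,-0.08],0,45],
    [[0,0,-0.08],0,45],
    [[0,0,-0.08],0,45],
    [[0,0,0],0,45]
  ]
}}

```text
clock: 6.83
eef_pos: [0.5906, -0.1524, 0.0477]
orientation: [3.142, 0.0, -1.327]
ft_force: [-0.6, -0.2, -7.8]
width: 0.0536
grip_force: 66.9
```

{"name": "drive_tool", "arguments": {
  "rows": [
    [[0,0,-0.04],0,45],
    [[0,0,-0.04],0,45],
    [[0,0,0],0,45]
  ]
}}

```text
clock: 7.08
eef_pos: [0.5906, -0.1525, 0.0456]
orientation: [3.141, 0.0, -1.327]
ft_force: [-0.4, 0.7, -7.0]
width: 0.054
grip_force: 66.9
```

{"name": "drive_tool", "arguments": {
  "rows": [
    [[0,0,-0.04],0,45],
    [[0,0,0],0,45],
    [[0,0,0],0,45]
  ]
}}

```text
clock: 7.33
eef_pos: [0.5909, -0.1525, 0.045]
orientation: [-3.141, -0.0, -1.327]
ft_force: [-0.1, -0.7, -6.8]
width: 0.0536
grip_force: 67.0
```

{"name": "drive_tool", "arguments": {
  "rows": [
    [[0,0,-0.04],0,45],
    [[0,0,0],0,45],
    [[0,0,0],0,45]
  ]
}}

```text
clock: 7.58
eef_pos: [0.5909, -0.1526, 0.0449]
orientation: [-3.141, -0.001, -1.326]
ft_force: [-3.8, 1.6, 3.7]
width: 0.0538
grip_force: 68.3
```

{"name": "drive_tool", "arguments": {
  "rows": [
    [[0,0,-0.04],0,45],
    [[0,0,0],0,45],
    [[0,0,0],0,45]
  ]
}}

```text
clock: 7.83
eef_pos: [0.5909, -0.1526, 0.0449]
orientation: [-3.14, -0.001, -1.326]
ft_force: [-5.7, 2.5, 9.8]
width: 0.0543
grip_force: 69.1
```

{"name": "drive_tool", "arguments": {
  "rows": [
    [[0.04,0.01,0.03],0,45],
    [[0.04,0.01,0],0,45],
    [[0,0,0],0,45]
  ]
}}

```text
clock: 8.08
eef_pos: [0.591, -0.1526, 0.0449]
orientation: [3.138, -0.0, -1.326]
ft_force: [-10.3, 1.3, 10.2]
width: 0.054
grip_force: 69.1
```

{"name": "drive_tool", "arguments": {
  "rows": [
    [[0.04,0.01,0],0,45],
    [[0,0,0],0,45],
    [[0,0,0],0,45]
  ]
}}

```text
clock: 8.33
eef_pos: [0.5911, -0.1526, 0.045]
orientation: [3.137, -0.0, -1.326]
ft_force: [-13.4, 1.1, 12.7]
width: 0.0539
grip_force: 69.3
```

{"name": "drive_tool", "arguments": {
  "rows": [
    [[0,0,0.04],0,45],
    [[0,0,0.02],0,45],
    [[0,0,0],0,45],
    [[0,0,0],0,45]
  ]
}}

```text
clock: 8.67
eef_pos: [0.5934, -0.1519, 0.045]
orientation: [3.141, -0.0, -1.327]
ft_force: [-4.5, -0.8, 0.2]
width: 0.0537
grip_force: 67.9
```

{"name": "drive_tool", "arguments": {
  "rows": [
    [[0.04,0.01,0],0,45],
    [[0,0,0],0,45],
    [[0,0,0],0,45]
  ]
}}

```text
clock: 8.92
eef_pos: [0.5944, -0.1517, 0.045]
orientation: [3.141, -0.0, -1.327]
ft_force: [-4.9, -1.7, -0.5]
width: 0.0541
grip_force: 67.9
```

```bash
cat > ck.py <<'E'
from seg import *
import sys
t=sys.argv[1]
s=status.get_state();print({k:np.round(s[k],4) for k in('clock','eef_pos','orientation','ft_force','torque')})
im,d=cap('side',t);P=pts('side',d);im=im.astype(int)
O=np.array([.5924,-.152]);a=np.radians(14);R=np.array([[np.cos(a),np.sin(a)],[-np.sin(a),np.cos(a)]])
q=P.copy();q[...,:2]=(P[...,:2]-O)@R.T;q*=1000
grey=(im.min(-1)>85)&(im.max(-1)-im.min(-1)<40)
for name,y in(('mid',0),('A',75),('B',-75)):
    m=grey&(abs(q[...,0]+27)<7)&(q[...,2]>35)&(q[...,2]<66)&(abs(q[...,1]-y)<36);Y=q[m]
    f=abs(Y[:,1]-y)<26
    print(name,m.sum(),np.percentile(Y[:,1],[2,98]).round(1),'xfront',Y[f,0].mean().round(2),'slope',np.polyfit(Y[f,1],Y[f,0],1)[0].round(4))
    m=grey&(abs(q[...,0])<27)&(abs(q[...,1]-y)<29)&(abs(q[...,2]-70)<5);print('  top z',q[m][:,2].mean().round(2),np.polyfit(q[m][:,0],q[m][:,2],1)[0].round(4),m.sum())
E
python3 ck.py s3
```

```text
{'clock': np.float64(8.9167), 'eef_pos': array([ 0.5944, -0.1517,  0.045 ]), 'orientation': array([ 3.1407e+00, -2.0000e-04, -1.3266e+00]), 'ft_force': array([-4.8807, -1.6691, -0.5451]), 'torque': array([-0.447 ,  1.64  ,  0.0611])}
mid 301 [-29.2  29. ] xfront -25.53 slope 0.0113
  top z 69.07 0.0047 308
A 364 [ 46.  103.2] xfront -25.43 slope 0.005
  top z 69.25 0.0185 644
B 448 [-103.3  -46. ] xfront -25.72 slope -0.0051
  top z 69.07 0.014 801
```

{"name": "drive_tool", "arguments": {
  "rows": [
    [[0.04,0.01,0],0,45],
    [[0,0,0],0,45],
    [[0,0,0],0,45]
  ]
}}

```text
clock: 9.22
eef_pos: [0.5948, -0.1516, 0.045]
orientation: [3.139, -0.0, -1.327]
ft_force: [-7.7, -1.8, 0.5]
width: 0.0538
grip_force: 68.0
```

{"name": "drive_tool", "arguments": {
  "rows": [
    [[0.04,0.01,0],0,45],
    [[0,0,0],0,45],
    [[0,0,0],0,45]
  ]
}}

```text
clock: 9.47
eef_pos: [0.5948, -0.1516, 0.045]
orientation: [3.137, 0.0, -1.327]
ft_force: [-8.5, -1.8, 3.3]
width: 0.0536
grip_force: 68.3
```

{"name": "drive_tool", "arguments": {
  "rows": [
    [[0,0,0],0,70],
    [[0,0,0],0,85],
    [[0,0,0],0,85],
    [[0,0,0],0,85]
  ]
}}

```text
clock: 9.8
eef_pos: [0.5981, -0.1508, 0.0456]
orientation: [-3.139, -0.001, -1.326]
ft_force: [-0.5, 0.5, 0.6]
width: 0.0851
grip_force: 0.0
```

{"name": "drive_tool", "arguments": {
  "rows": [
    [[0,0,0.4],0,85],
    [[0,0,0.8],0,85],
    [[0,0,0.9],0,85],
    [[0,0,0.9],0,85],
    [[0,0,0.9],0,85],
    [[0,0,0.9],0,85],
    [[0,0,0.9],0,85]
  ]
}}

```text
clock: 10.38
eef_pos: [0.597, -0.1509, 0.1899]
orientation: [-3.14, -0.001, -1.326]
ft_force: [1.4, 0.8, -0.1]
width: 0.085
grip_force: 0.0
```

```bash
python3 ck.py s4; python3 - <<'E'
from seg import *
im=cv2.imread('pics/s4.png')[170:350,280:520];cv2.imwrite('pics/s4c.png',cv2.resize(im,(800,600)))
E
```

```text
{'clock': np.float64(10.3833), 'eef_pos': array([ 0.597 , -0.1509,  0.1899]), 'orientation': array([-3.1398e+00, -7.0000e-04, -1.3264e+00]), 'ft_force': array([ 1.3563,  0.7602, -0.1478]), 'torque': array([-0.0484, -0.1121,  0.0113])}
mid 400 [-28.6  28.6] xfront -24.61 slope 0.0006
  top z 69.24 0.0196 711
A 374 [ 45.9 102.8] xfront -25.43 slope 0.0029
  top z 69.13 0.0154 647
B 447 [-103.1  -45.7] xfront -25.68 slope 0.0022
  top z 69.08 0.0129 793
```

View pics/s4c.png

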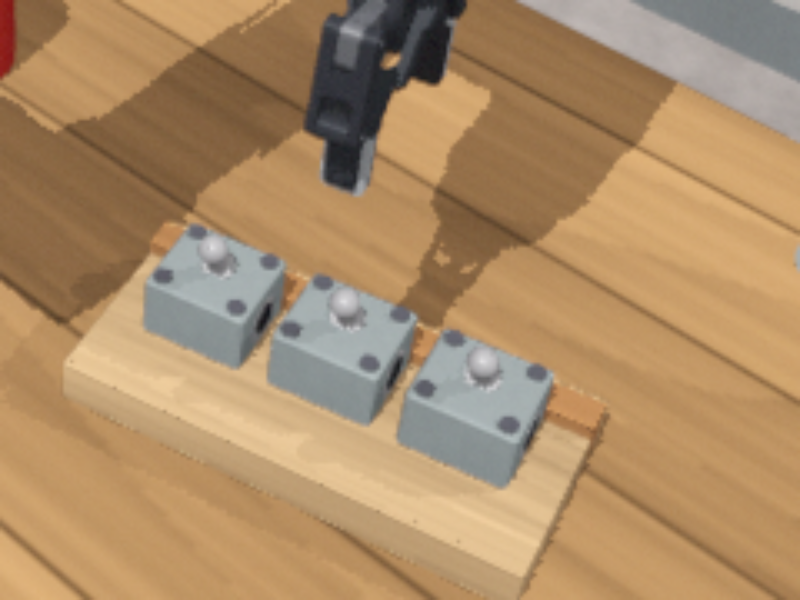

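{"name": "drive_tool", "arguments": {
  "rows": [
    [[-0.22,0.93,0],0.855,85],
    [[-0.22,0.93,0],0.855,85],
    [[-0.22,0.93,0],0.855,85],
    [[-0.22,0.93,0],0.855,85],
    [[-0.22,0.93,0],0.855,85],
    [[-0.22,0.93,0],0.855,85],
    [[-0.22,0.93,0],0.855,85],
    [[-0.22,0.93,0],0.855,85],
    [[-0.22,0.93,0],0.855,85],
    [[-0.22,0.93,0],0.855,85]
  ]
}}

```text
clock: 11.27
eef_pos: [0.5417, 0.0828, 0.1886]
orientation: [-3.14, -0.001, -0.577]
ft_force: [0.2, -0.1, -0.2]
width: 0.0849
grip_force: 0.0
```

{"name": "drive_tool", "arguments": {
  "rows": [
    [[-0.22,0.93,0],0.855,85],
    [[-0.22,0.93,0],0.855,85],
    [[-0.22,0.93,0],0.855,85],
    [[-0.22,0.93,0],0.855,85],
    [[-0.22,0.93,0],0.855,85],
    [[-0.22,0.93,0],0.855,85],
    [[-0.22,0.93,0],0.855,85],
    [[-0.22,0.93,0],0.855,85],
    [[-0.22,0.93,0],0.855,85],
    [[-0.22,0.93,0],0.855,85]
  ]
}}

```text
clock: 12.1
eef_pos: [0.4866, 0.3155, 0.1886]
orientation: [-3.141, -0.002, 0.17]
ft_force: [0.3, -0.5, 0.0]
width: 0.085
grip_force: 0.0
```

{"name": "drive_tool", "arguments": {
  "rows": [
    [[-0.22,0.93,0],0.855,85],
    [[0,0,0],0,85],
    [[0,0,0],0,85],
    [[0,0,0],0,85]
  ]
}}

```text
clock: 12.43
eef_pos: [0.4814, 0.3372, 0.188]
orientation: [-3.141, -0.001, 0.24]
ft_force: [-0.2, -0.2, 0.3]
width: 0.085
grip_force: 0.0
```

{"name": "drive_tool", "arguments": {
  "rows": [
    [[0.02,0,-0.62],0,85],
    [[0,0,-0.62],0,85],
    [[0,0,-0.62],0,85],
    [[0,0,-0.62],0,85],
    [[0,0,-0.62],0,85],
    [[0,0,-0.62],0,85],
    [[0,0,-0.62],0,85],
    [[0,0,-0.62],0,85],
    [[0,0,-0.62],0,85],
    [[0,0,0],0,85]
  ]
}}

```text
clock: 13.27
eef_pos: [0.4805, 0.3349, 0.0453]
orientation: [3.139, 0.005, 0.238]
ft_force: [0.0, -0.5, 0.5]
width: 0.0853
grip_force: 0.0
```

{"name": "drive_tool", "arguments": {
  "grip_force": 20,
  "rows": [
    [[0,0,0],0,40],
    [[0,0,0],0,27],
    [[0,0,0],0,27],
    [[0,0,0],0,27],
    [[0,0,0],0,27],
    [[0,0,0],0,27],
    [[0,0,0],0,27],
    [[0,0,0],0,27],
    [[0,0,0],0,27]
  ]
}}

```text
clock: 14.02
eef_pos: [0.4823, 0.3379, 0.0491]
orientation: [-3.141, -0.002, 0.241]
ft_force: [-0.7, -0.2, 5.4]
width: 0.0298
grip_force: 22.6
```

{"name": "drive_tool", "arguments": {
  "rows": [
    [[-0.06,-0.015,0.01],0,27],
    [[-0.12,-0.03,0.02],0,27],
    [[0,0,0],0,27],
    [[0,0,0],0,27]
  ]
}}

```text
clock: 14.35
eef_pos: [0.4772, 0.3365, 0.0491]
orientation: [-3.141, -0.001, 0.24]
ft_force: [0.7, 2.1, 4.1]
width: 0.0299
grip_force: 22.1
```

{"name": "drive_tool", "arguments": {
  "rows": [
    [[-0.12,-0.03,0.015],0,27],
    [[-0.12,-0.03,0.015],0,27],
    [[-0.12,-0.03,0.01],0,27],
    [[0,0,0],0,27],
    [[0,0,0],0,27]
  ]
}}

```text
clock: 14.77
eef_pos: [0.467, 0.3332, 0.0492]
orientation: [3.141, 0.002, 0.24]
ft_force: [-1.1, 0.1, -0.2]
width: 0.0297
grip_force: 21.7
```

```bash
python3 - <<'E'
from seg import *
s=status.get_state();print(s['eef_pos'],s['ft_force'],s['torque'])
im,d=cap('side','s5');im=im[100:220,90:250,::-1];cv2.imwrite('pics/s5c.png',cv2.resize(im,(800,600),interpolation=cv2.INTER_CUBIC))
E
```

```text
[0.46702362 0.33318584 0.04916378] [-1.10743451  0.12476335 -0.15614736] [0.11331688 0.49854604 0.00167138]
```

View pics/s5c.png

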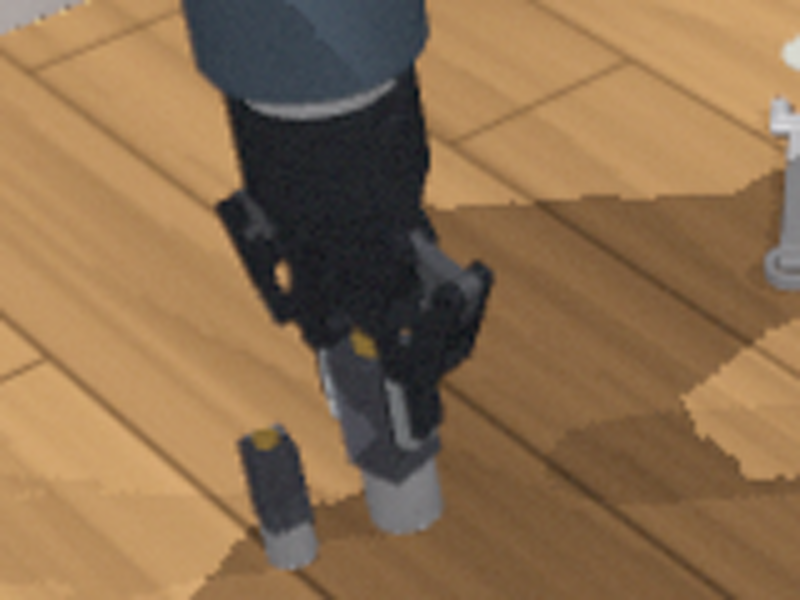

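```bash
cat > tilt.py <<'E'
from h import *
import sys
from scipy.optimize import least_squares
def tilt(tag,pos,yaw,new=True,zlo=None):
    if new: cap('side',tag)
    d=np.load(f'pics/{tag}.npy');P=pts('side',d)
    c,s_=np.cos(yaw),np.sin(yaw)
    q=P-np.array(pos);q=np.stack([q[...,0]*c+q[...,1]*s_,-q[...,0]*s_+q[...,1]*c,q[...,2]],-1)*1000
    m=(abs(q[...,1])<13)&(q[...,0]>-50)&(q[...,0]<40)&(q[...,2]>(-20 if zlo is None else zlo))&(q[...,2]<40)
    Q=q[m]
    # body front face: x = a + b*z ; iterate robustly
    if len(Q)<20: print('few',len(Q)); return
    z=Q[:,2];w=(z>-12)&(z<25)
    # keep points near the front surface
    f=lambda p:(Q[w,0]-p[0]-p[1]*Q[w,2])
    best=least_squares(f,[-15,-.3],loss='cauchy',f_scale=1.).x
    n=(abs(f(best))<2).sum()
    print('front plane',best.round(3),'tilt deg',np.degrees(np.arctan(-best[1])).round(1),'inl',n,'of',w.sum())
    for zz in range(-20,40,5):
        k=abs(z-zz)<2.5
        if k.sum(): print(zz,k.sum(),np.percentile(Q[k,0],[5,25,50,75]).round(1))
if __name__=='__main__':
    s=status.get_state();p=s['eef_pos'];print(p,s['ft_force'])
    tilt(sys.argv[1],p,s['orientation'][2],new=sys.argv[2]=='1',zlo=float(sys.argv[3]))
E
python3 tilt.py s5 0 -48
```

```text
[0.46706316 0.33318675 0.04914736] [-1.0446791  -0.07542565  0.00787355]
front plane [-1.2675e+01 -1.1000e-02] tilt deg 0.6 inl 101 of 145
-20 15 [-42.2 -13.5 -13.  -12.5]
-15 25 [-48.1 -41.3 -13.8 -12.5]
-10 24 [-48.1 -21.5 -13.1 -11.7]
-5 21 [-45.8 -42.1 -12.7 -12.5]
0 20 [-48.6 -42.  -13.4 -12.6]
5 21 [-44.8 -14.2 -12.8 -12.3]
10 21 [-46.7 -42.8 -13.7 -12.9]
15 19 [-40.4 -13.7 -12.9 -12.2]
20 16 [-14.7 -13.6 -13.2 -12.4]
25 12 [-14.2 -13.8 -13.  -11.8]
30 14 [-15.  -13.4 -12.5 -12.1]
35 16 [-14.8 -13.8 -13.5 -13. ]
```

```bash
python3 - <<'E'
from h import *
P=np.load('pics/top0P.npy').reshape(-1,3)
O=np.array([.5933,-.1518]);a=np.radians(14);R=np.array([[np.cos(a),np.sin(a)],[-np.sin(a),np.cos(a)]])
q=P.copy();q[:,:2]=(P[:,:2]-O)@R.T;q*=1000
for x in range(-80,76,3):
    m=(abs(q[:,0]-x)<1.5)&(abs(q[:,1])<38)&(q[:,2]>-15)
    if x<-60 or x>20: print(x,m.sum(),np.percentile(q[m,2],[10,50,90]).round(1))
E
```

```text
-80 38 [-2.3  0.1  2.1]
-77 37 [-2.5  0.2  3.2]
-74 36 [-2.1  0.9  3.9]
-71 37 [-2.  26.2 32. ]
-68 37 [27.1 29.8 32.4]
-65 38 [27.9 30.8 32.7]
-62 40 [27.9 30.7 32.9]
22 38 [27.4 30.3 33.2]
25 38 [26.3 30.1 32. ]
28 50 [29.6 37.8 41.9]
31 40 [37.8 40.4 42.3]
34 40 [38.2 40.5 43. ]
37 38 [38.4 40.3 42.8]
40 38 [38.5 39.9 42.2]
43 42 [37.7 40.  42.4]
46 38 [37.9 40.2 43.5]
49 25 [27.8 29.8 32.4]
52 41 [27.2 29.9 32.6]
55 38 [27.8 30.5 33.6]
58 28 [27.8 29.5 31.8]
61 1 [0.2 0.2 0.2]
64 40 [-3.  -0.2  3.6]
67 33 [-2.2  0.7  3.3]
70 36 [-3.2 -0.4  2.5]
73 38 [-2.4 -0.4  2.4]
```

{"name": "drive_tool", "arguments": {
  "grip_force": 60,
  "rows": [
    [[0,0,0.6],0.05,27],
    [[0,0,0.6],0,27],
    [[0,0,0.6],0,27],
    [[0,0,0.6],0,27],
    [[0.2,-0.5,0.6],0,27],
    [[0.41,-0.93,0.6],0,27],
    [[0.41,-0.93,0.6],0,27],
    [[0.41,-0.93,0.6],0,27],
    [[0.41,-0.93,0],0,27],
    [[0.41,-0.93,0],0,27]
  ]
}}

```text
clock: 15.65
eef_pos: [0.5242, 0.2039, 0.1697]
orientation: [-3.141, 0.001, 0.245]
ft_force: [0.5, -0.4, -4.0]
width: 0.0292
grip_force: 60.1
```

{"name": "drive_tool", "arguments": {
  "rows": [
    [[0.41,-0.93,0],0,27],
    [[0.41,-0.93,0],0,27],
    [[0.41,-0.93,0],0,27],
    [[0.41,-0.93,0],0,27],
    [[0.41,-0.93,0],0,27],
    [[0.41,-0.93,0],0,27],
    [[0.41,-0.93,0],0,27],
    [[0.41,-0.93,0],0,27],
    [[0.41,-0.93,0],0,27],
    [[0.41,-0.93,0],0,27]
  ]
}}

```text
clock: 16.48
eef_pos: [0.626, -0.0285, 0.168]
orientation: [-3.14, 0.004, 0.244]
ft_force: [0.8, 0.5, -3.9]
width: 0.0291
grip_force: 60.1
```

{"name": "drive_tool", "arguments": {
  "rows": [
    [[0.41,-0.93,0],0,27],
    [[0.41,-0.93,0],0,27],
    [[0.41,-0.93,0],0,27],
    [[0.41,-0.93,0],0,27],
    [[0.2,-0.5,0],0,27],
    [[0,0,0],0,27],
    [[0,0,0],0,27],
    [[0,0,0],0,27]
  ]
}}

```text
clock: 17.15
eef_pos: [0.6721, -0.1323, 0.1685]
orientation: [-3.14, 0.002, 0.245]
ft_force: [0.3, 0.0, -3.6]
width: 0.0295
grip_force: 60.2
```

{"name": "drive_tool", "arguments": {
  "grip_force": 20,
  "rows": [
    [[0,0,-0.5],0,27],
    [[0,0,-0.5],0,27],
    [[0,0,-0.5],0,27],
    [[0,0,-0.5],0,27],
    [[0,0,-0.5],0,27],
    [[0,0,-0.5],0,27],
    [[0,0,-0.5],0,27],
    [[0,0,-0.5],0,27],
    [[0,0,0],0,27],
    [[0,0,0],0,27]
  ]
}}

```text
clock: 17.98
eef_pos: [0.6721, -0.1319, 0.0692]
orientation: [-3.141, 0.002, 0.246]
ft_force: [-0.2, 0.6, -2.3]
width: 0.0292
grip_force: 60.0
```

{"name": "drive_tool", "arguments": {
  "rows": [
    [[-0.12,-0.03,0],0,27],
    [[-0.12,-0.03,0],0,27],
    [[-0.12,-0.03,0],0,27],
    [[0,0,0],0,27],
    [[0,0,0],0,27]
  ]
}}

```text
clock: 18.4
eef_pos: [0.6653, -0.1348, 0.0711]
orientation: [3.141, -0.004, 0.245]
ft_force: [4.0, 2.5, -1.4]
width: 0.0294
grip_force: 60.2
```

{"name": "drive_tool", "arguments": {
  "rows": [
    [[-0.12,-0.03,0],0,27],
    [[-0.12,-0.03,0],0,27],
    [[0,0,0],0,27],
    [[0,0,0],0,27]
  ]
}}

```text
clock: 18.73
eef_pos: [0.6617, -0.1356, 0.0718]
orientation: [3.14, -0.009, 0.245]
ft_force: [7.9, 3.0, -3.0]
width: 0.0294
grip_force: 60.1
```

{"name": "drive_tool", "arguments": {
  "rows": [
    [[-0.12,-0.03,0],0,27],
    [[-0.12,-0.03,0],0,27],
    [[0,0,0],0,27],
    [[0,0,0],0,27]
  ]
}}

```text
clock: 19.07
eef_pos: [0.6565, -0.137, 0.0723]
orientation: [3.14, -0.011, 0.246]
ft_force: [9.4, 4.6, -1.6]
width: 0.0291
grip_force: 60.1
```

{"name": "drive_tool", "arguments": {
  "rows": [
    [[-0.12,-0.03,0],0,27],
    [[-0.12,-0.03,0],0,27],
    [[0,0,0],0,27],
    [[0,0,0],0,27]
  ]
}}

```text
clock: 19.4
eef_pos: [0.6505, -0.1385, 0.0725]
orientation: [3.14, -0.011, 0.246]
ft_force: [8.9, 4.5, -0.6]
width: 0.0294
grip_force: 60.3
```

```bash
python3 tilt.py s6 1 -30
```

```text
[ 0.65045054 -0.13846568  0.07246781] [ 8.88282223  4.5078051  -0.55732199]
front plane [-7.543 -0.229] tilt deg 12.9 inl 158 of 227
-20 22 [-4.3 -3.8 -3.  -2.4]
-15 17 [-5.2 -4.7 -3.8 -2.9]
-10 24 [-6.1 -5.6 -5.  -4.2]
-5 73 [-47.  -40.4 -35.   -8. ]
0 32 [-48.7 -38.7  -8.1  -7.4]
5 23 [-9.7 -9.3 -8.5 -8.1]
10 27 [-11.4 -10.6  -9.8  -8.8]
15 17 [-12.  -11.3 -11.1 -10. ]
20 24 [-13.6 -12.6 -12.1 -11.7]
25 20 [-15.2 -14.4 -13.3 -12.5]
30 28 [-15.9 -15.  -14.4 -13.8]
35 27 [-16.6 -16.1 -15.3 -14.5]
```

{"name": "drive_tool", "arguments": {
  "rows": [
    [[-0.12,-0.03,0],0,27],
    [[-0.12,-0.03,0],0,27],
    [[-0.12,-0.03,0],0,27],
    [[-0.11,-0.03,0],0,27],
    [[0,0,0],0,27],
    [[0,0,0],0,27]
  ]
}}

```text
clock: 19.95
eef_pos: [0.6382, -0.1416, 0.0717]
orientation: [3.14, -0.009, 0.245]
ft_force: [9.1, 3.1, -3.4]
width: 0.0297
grip_force: 60.0
```

```bash
python3 tilt.py s7 1 -30
```

```text
[ 0.63823403 -0.14158583  0.07170295] [ 9.09976467  3.0876711  -3.40338874]
front plane [-20.471   0.456] tilt deg -24.5 inl 31 of 261
-20 14 [4.  4.6 5.3 6. ]
-15 13 [1.8 2.4 3.  3.8]
-10 16 [-0.4  0.8  1.6  2.4]
-5 89 [-49.2 -44.5 -25.8 -18.4]
0 68 [-48.2 -44.9 -35.7 -25.3]
5 28 [-47.8 -14.6  -5.2  -4.7]
10 15 [-20.4  -7.9  -6.8  -6.2]
15 18 [-10.7  -9.6  -9.   -8.7]
20 18 [-18.6 -11.9 -11.2 -10.9]
25 22 [-49.  -14.2 -13.7 -13. ]
30 18 [-17.  -16.2 -15.6 -14.7]
35 65 [-17.8 -16.3 -14.4 -12.4]
```

{"name": "drive_tool", "arguments": {
  "rows": [
    [[-0.06,-0.015,0],0,27],
    [[-0.06,-0.015,0],0,27],
    [[0,0,0],0,27],
    [[0,0,0],0,27]
  ]
}}

```text
clock: 20.33
eef_pos: [0.6359, -0.1423, 0.0719]
orientation: [3.14, -0.011, 0.245]
ft_force: [10.6, 3.7, -3.6]
width: 0.0295
grip_force: 60.0
```

{"name": "drive_tool", "arguments": {
  "grip_force": 110,
  "rows": [
    [[0.3,0.075,0],0,27],
    [[0.4,0.1,0.2],0,27],
    [[0.4,0.1,0.5],0,27],
    [[0,0,0.8],0,27],
    [[0,0,0.8],0,27],
    [[0,0,0.8],0,27],
    [[0,0,0.8],0,27],
    [[0,0,0],0,27],
    [[0,0,0],0,27],
    [[0,0,0],0,27]
  ]
}}

```text
clock: 21.17
eef_pos: [0.6575, -0.1364, 0.1654]
orientation: [-3.14, 0.004, 0.244]
ft_force: [0.3, -0.3, -3.7]
width: 0.029
grip_force: 96.4
```

```bash
python3 tilt.py s8 1 -30; python3 - <<'E'
from h import *
im=cv2.imread('pics/s8.png')[130:310,300:540];cv2.imwrite('pics/s8c.png',cv2.resize(im,(800,600),interpolation=cv2.INTER_CUBIC))
E
```

```text
[ 0.65747201 -0.13636728  0.16538629] [ 0.25805426 -0.27063341 -3.7372327 ]
front plane [-2.234 -0.435] tilt deg 23.5 inl 163 of 164
-20 20 [4.9 5.4 6.2 7. ]
-15 20 [2.8 3.5 4.2 5. ]
-10 20 [0.5 1.5 2.2 2.4]
-5 20 [-1.2 -0.8 -0.1  0.2]
0 23 [-3.6 -2.8 -1.7 -1.2]
5 22 [-6.  -5.4 -4.3 -3.8]
10 22 [-7.4 -6.9 -6.4 -6.1]
15 21 [-10.5  -9.9  -9.2  -8.7]
20 25 [-11.9 -11.5 -10.9 -10.1]
25 21 [-14.4 -13.8 -13.  -12.5]
30 26 [-16.7 -15.9 -15.  -14.6]
35 64 [-17.5 -16.2 -14.7 -12.5]
```

View pics/s8c.png

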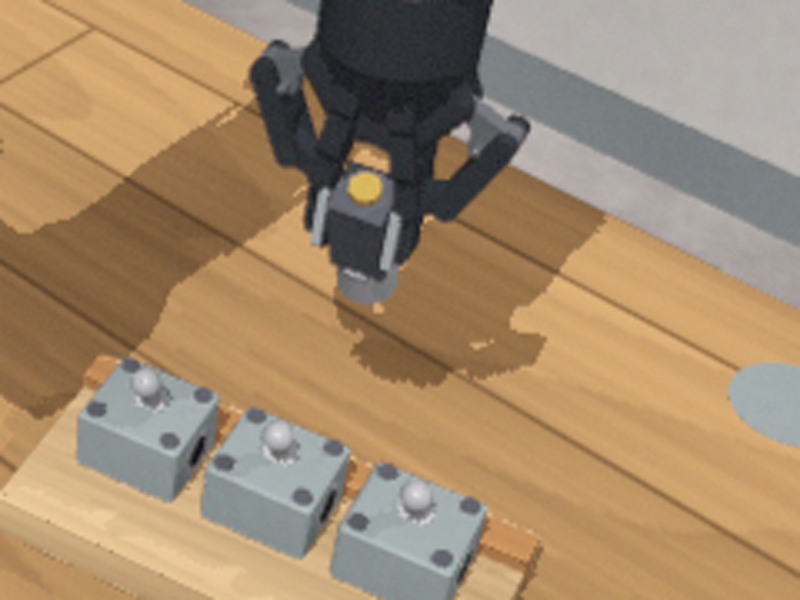

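```bash
cat > fit.py <<'E'
from h import *
import sys
from scipy.optimize import least_squares
def run(tag,new):
    s=status.get_state();p=s['eef_pos'];yaw=np.radians(14)
    if new: cap('side',tag)
    d=np.load(f'pics/{tag}.npy');im=cv2.imread(f'pics/{tag}.png').astype(int);P=pts('side',d)
    c,s_=np.cos(yaw),np.sin(yaw);R=np.array([[c,s_,0],[-s_,c,0],[0,0,1]])
    O=np.array([.5933,-.1518,0]);q=(P-O)@R.T*1000; t=(p-O)@R.T*1000
    print('t',s['clock'].round(2),'tcp shelf frame',t.round(1),'pitch/roll',s['orientation'].round(4),'F',(R@s['ft_force']).round(1),'grip',round(s['grip_force']))
    l=q-t
    # body front face
    m=(abs(l[...,1])<12)&(l[...,0]>-25)&(l[...,0]<20)&(l[...,2]>-15)&(l[...,2]<32)&(im.max(-1)<130)
    Q=l[m];b=least_squares(lambda a:Q[:,0]-a[0]-a[1]*Q[:,2]-a[2]*Q[:,1],[-2,-.43,0],loss='cauchy',f_scale=.7).x
    th=np.arctan(-b[1]);print('front',b.round(3),'tilt',np.degrees(th).round(2),m.sum())
    a=np.array([-np.sin(th),0,np.cos(th)]);n=np.array([np.cos(th),0,np.sin(th)])
    # yellow knob
    y=(im[...,2]-im[...,0]>90)&(im[...,1]-im[...,0]>55)&(abs(l).max(-1)<75)&(l[...,2]>20);
    if y.sum()>3:
        A=l[y]@a; print('knob along-axis',np.percentile(A,[25,50,75,90]).round(1),'y',l[y][:,1].mean().round(1),'perp',(l[y]@n).mean().round(1),y.sum())
    tcn=np.array([b[0],0,0])@n+15; print('axis perp offset (n-coord rel tcp)',tcn.round(2))
    return th,t,l,q,a,n,im
if __name__=='__main__':
    th,t,l,q,a,n,im=run(sys.argv[1],sys.argv[2]=='1')
    # shroud points
    k=(abs(l[...,1])<20)&(abs(l@n)<30)&((l@a)>-60)&((l@a)<35)
    A=(l@a)[k];Y=l[k][:,1];N=(l@n)[k]
    for z in range(-60,36,6):
        j=abs(A-z)<3
        if j.sum(): print(z,j.sum(),'perp min/med',np.percentile(N[j],[5,50]).round(1),'y',np.percentile(Y[j],[2,98]).round(1))
    # nipple heads: sphere fit
    for y0 in (0,75,-75):
        m=(abs(q[...,1]-y0)<12)&(q[...,2]>85)&(q[...,2]<108)&(abs(q[...,0]+9)<16)&(abs(im.max(-1)-im.min(-1))<45)
        Q=q[m]
        if len(Q)<10: print('few',y0,len(Q));continue
        c=least_squares(lambda c:np.linalg.norm(Q-c,axis=1)-8,[-7,y0,91],loss='soft_l1').x
        print('head centre',y0,c.round(2),len(Q),'tip',(c+8*np.array([-.4226,0,.9063])).round(2))
E
python3 fit.py s8 0
```

```text
Traceback (most recent call last):
  File "fit.py", line 24, in <module>
    th,t,l,q,a,n,im=run(sys.argv[1],sys.argv[2]=='1')
                    ~~~^^^^^^^^^^^^^^^^^^^^^^^^^^^^^^
  File "fit.py", line 10, in run
    print('t',s['clock'].round(2),'tcp shelf frame',t.round(1),'pitch/roll',s['orientation'].round(4),'F',(R@s['ft_force']).round(1),'grip',round(s['grip_force']))
              ^^^^^^^^^^^^^^^^
AttributeError: 'float' object has no attribute 'round'
```

```bash
sed -i "s/s\['clock'\].round(2)/round(s['clock'],2)/" fit.py; python3 fit.py s8 0
```

```text
t 21.22 tcp shelf frame [ 65.9  -0.5 165. ] pitch/roll [-3.1399  0.0042  0.2443] F [-0.1  0.  -3.7] grip 96
front [-1.949 -0.437 -0.006] tilt 23.6 193
knob along-axis [43.2 44.1 45.2 46.2] y -1.2 perp 12.8 65
axis perp offset (n-coord rel tcp) 13.21
-54 8 perp min/med [-2.4  3.5] y [-16.5   5.3]
-48 31 perp min/med [-3.2 -1.3] y [-16.7  10.9]
-42 24 perp min/med [-3.8 -1.3] y [-16.5   9.1]
-36 31 perp min/med [-3.6 -0.1] y [-16.9  10.2]
-30 26 perp min/med [-3.9 -1.7] y [-16.9   6. ]
-24 16 perp min/med [-3.4 -1.6] y [-14.9  11.4]
-18 31 perp min/med [-3.4 -1.9] y [-15.6  10.8]
-12 27 perp min/med [-2.9 -1.7] y [-15.2  11.8]
-6 23 perp min/med [-3.3 -1.8] y [-11.8  12.7]
0 26 perp min/med [-2.5 -1.8] y [-11.3  13.6]
6 36 perp min/med [-7.7 -2.1] y [-19.6  19.4]
12 50 perp min/med [-6.9 -2.5] y [-18.8  17.9]
18 44 perp min/med [-4.6 -2.2] y [-19.4  19.2]
24 52 perp min/med [-2.7 -1.5] y [-18.9  19.5]
30 48 perp min/med [-2.5 -1.1] y [-19.1  19.5]
head centre 0 [-5.09  0.35 90.86] 68 tip [-8.48  0.35 98.11]
head centre 75 [-5.59 75.83 90.48] 62 tip [-8.97 75.83 97.73]
head centre -75 [ -6.23 -73.99  90.63] 77 tip [ -9.61 -73.99  97.88]
```

{"name": "drive_tool", "arguments": {
  "rows": [
    [[-0.54,-0.127,0],0,27],
    [[-0.54,-0.127,0],0,27],
    [[-0.54,-0.127,0],0,27],
    [[-0.54,-0.127,0],0,27],
    [[-0.54,-0.127,0],0,27],
    [[-0.54,-0.127,0],0,27],
    [[-0.54,-0.127,-0.25],0,27],
    [[-0.54,-0.127,-0.25],0,27],
    [[0,0,0],0,27],
    [[0,0,0],0,27]
  ]
}}

```text
clock: 22.05
eef_pos: [0.5492, -0.1619, 0.1535]
orientation: [-3.141, 0.003, 0.244]
ft_force: [0.2, 0.1, -2.9]
width: 0.0289
grip_force: 96.5
```

{"name": "drive_tool", "arguments": {
  "rows": [
    [[0,0,0],0,27],
    [[0,0,0],0,27],
    [[0,0,0],0,27]
  ]
}}

```text
clock: 22.3
eef_pos: [0.5512, -0.1617, 0.1546]
orientation: [-3.142, 0.0, 0.245]
ft_force: [0.1, 0.7, -3.2]
width: 0.0288
grip_force: 96.5
```

```bash
python3 fit.py s9 1; python3 - <<'E'
from h import *
im=cv2.imread('pics/s9.png')[140:290,290:490];cv2.imwrite('pics/s9c.png',cv2.resize(im,(800,600),interpolation=cv2.INTER_CUBIC))
E
```

```text
t 22.3 tcp shelf frame [-43.3   0.5 154.6] pitch/roll [-3.1416e+00  2.0000e-04  2.4480e-01] F [ 0.3  0.7 -3.2] grip 96
front [-2.172 -0.436  0.008] tilt 23.55 174
knob along-axis [43.2 43.8 44.5 45.5] y -1.0 perp 12.7 78
axis perp offset (n-coord rel tcp) 13.01
-54 4 perp min/med [-1.8 -1.3] y [-13.9   5.4]
-48 30 perp min/med [-3.3  1.4] y [-17.4   9. ]
-42 25 perp min/med [-3.1 -1.3] y [-16.8   4.7]
-36 21 perp min/med [-3.7 -1.8] y [-16.4   8.3]
-30 27 perp min/med [-3.9 -1.3] y [-17.2   7.1]
-24 16 perp min/med [-3.8 -1.7] y [-15.8   6.5]
-18 25 perp min/med [-3.3 -1.9] y [-14.8  13.4]
-12 23 perp min/med [-2.9 -2. ] y [-12.   12.7]
-6 21 perp min/med [-2.6 -1.8] y [-10.8  12.1]
0 24 perp min/med [-5.3 -2. ] y [-12.   15.4]
6 29 perp min/med [-7.6 -2.3] y [-18.1  17.6]
12 52 perp min/med [-7.4 -2.8] y [-19.5  19.2]
18 46 perp min/med [-4.8 -2.2] y [-18.6  19.7]
24 41 perp min/med [-2.8 -1.7] y [-19.3  18.5]
30 48 perp min/med [-2.5 -1.4] y [-19.   19.6]
head centre 0 [-16.3   -2.32  96.93] 19 tip [-19.68  -2.32 104.18]
head centre 75 [-5.81 76.33 91.12] 63 tip [-9.19 76.33 98.37]
head centre -75 [ -6.29 -73.89  91.23] 77 tip [ -9.67 -73.89  98.48]
```

View pics/s9c.png

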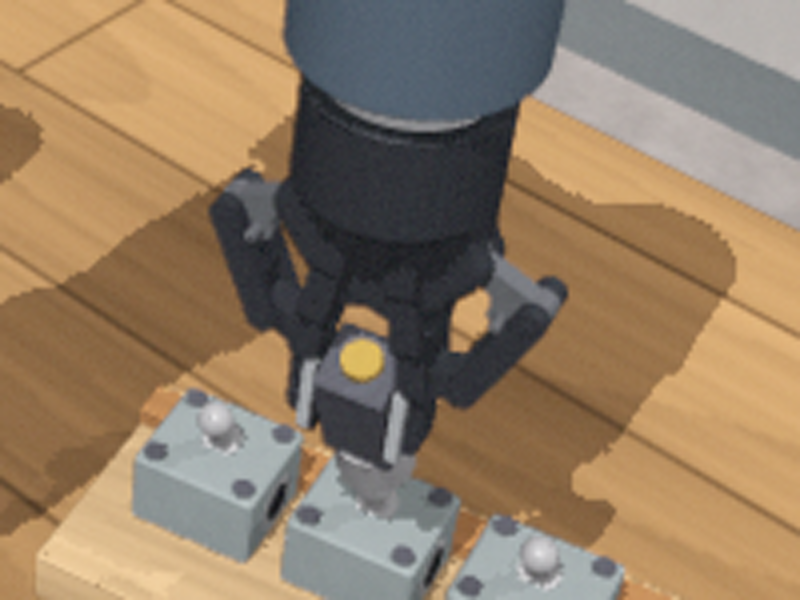

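{"name": "drive_tool", "arguments": {
  "rows": [
    [[-0.178,-0.015,0],0,27],
    [[0,0,0],0,27],
    [[0.05,0.012,-0.109],0,27],
    [[0.05,0.012,-0.109],0,27],
    [[0.05,0.012,-0.109],0,27],
    [[0.05,0.012,-0.109],0,27],
    [[0.05,0.012,-0.109],0,27],
    [[0,0,0],0,27],
    [[0,0,0],0,27],
    [[0,0,0],0,27]
  ]
}}

```text
clock: 23.18
eef_pos: [0.5526, -0.1608, 0.1412]
orientation: [3.141, 0.0, 0.245]
ft_force: [0.1, -0.2, -3.8]
width: 0.029
grip_force: 96.5
```

```bash
python3 fit.py s10 1 | head -4;  python3 - <<'E'
from h import *
im=cv2.imread('pics/s10.png')[195:285,340:460];cv2.imwrite('pics/s10c.png',cv2.resize(im,(800,600),interpolation=cv2.INTER_CUBIC))
E
```

```text
t 23.18 tcp shelf frame [-41.7   1.1 141.2] pitch/roll [3.1414 0.     0.2447] F [ 0.  -0.2 -3.8] grip 96
front [-2.25  -0.432 -0.005] tilt 23.38 160
knob along-axis [43.2 43.9 44.7 45.6] y -1.0 perp 12.6 73
axis perp offset (n-coord rel tcp) 12.93
```

View pics/s10c.png

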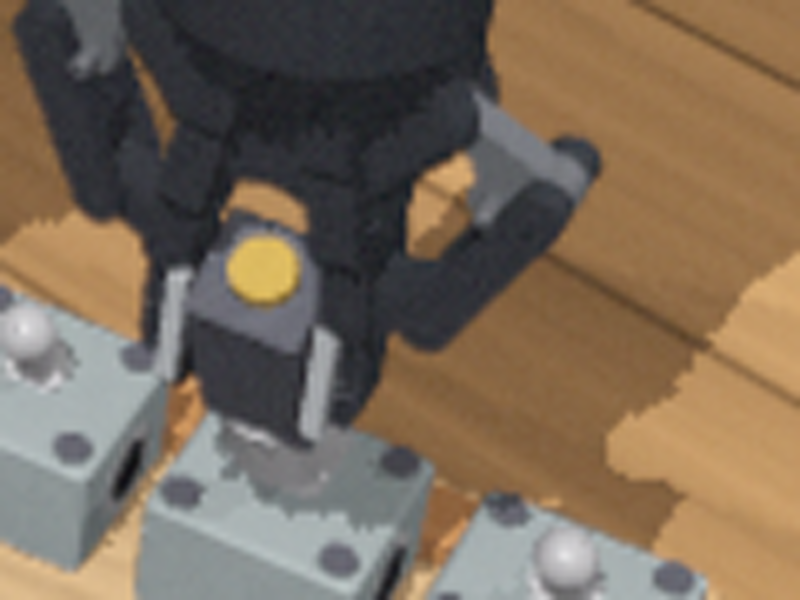

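{"name": "drive_tool", "arguments": {
  "rows": [
    [[0.033,0.008,-0.0725],0,27],
    [[0.033,0.008,-0.0725],0,27],
    [[0.033,0.008,-0.0725],0,27],
    [[0.033,0.008,-0.0725],0,27],
    [[0,0,0],0,27],
    [[0,0,0],0,27]
  ]
}}

```text
clock: 23.73
eef_pos: [0.556, -0.1603, 0.1344]
orientation: [3.141, -0.0, 0.245]
ft_force: [-1.0, -0.8, 1.0]
width: 0.0293
grip_force: 96.9
```

{"name": "drive_tool", "arguments": {
  "rows": [
    [[0.033,0.008,-0.0725],0,27],
    [[0.033,0.008,-0.0725],0,27],
    [[0,0,0],0,27],
    [[0,0,0],0,27]
  ]
}}

```text
clock: 24.07
eef_pos: [0.5578, -0.1594, 0.1296]
orientation: [-3.141, -0.0, 0.244]
ft_force: [1.1, -1.3, -3.1]
width: 0.029
grip_force: 96.5
```

```bash
python3 fit.py s11 1 | head -4; python3 ck.py s11b | sed -n 2,3p
```

```text
t 24.07 tcp shelf frame [-36.3   1.2 129.6] pitch/roll [-3.1413e+00 -3.0000e-04  2.4440e-01] F [ 0.7 -1.5 -3.1] grip 96
front [-2.213 -0.436 -0.006] tilt 23.56 157
knob along-axis [43.1 44.  44.8 45.5] y -0.8 perp 12.9 73
axis perp offset (n-coord rel tcp) 12.97
mid 409 [-28.7  28.5] xfront -24.64 slope 0.001
  top z 68.81 0.0079 509
```

{"name": "drive_tool", "arguments": {
  "rows": [
    [[0.033,0.008,-0.0725],0,27],
    [[0.033,0.008,-0.0725],0,27],
    [[0.033,0.008,-0.0725],0,27],
    [[0,0,0],0,27],
    [[0,0,0],0,27]
  ]
}}

```text
clock: 24.58
eef_pos: [0.5599, -0.1589, 0.1248]
orientation: [-3.142, 0.0, 0.245]
ft_force: [-0.7, 0.1, -0.2]
width: 0.0288
grip_force: 96.8
```

{"name": "drive_tool", "arguments": {
  "rows": [
    [[0.033,0.008,-0.0725],0,27],
    [[0.033,0.008,-0.0725],0,27],
    [[0,0,0],0,27],
    [[0,0,0],0,27]
  ]
}}

```text
clock: 24.92
eef_pos: [0.5614, -0.1586, 0.1215]
orientation: [3.142, 0.0, 0.245]
ft_force: [-4.2, 0.5, 4.7]
width: 0.0292
grip_force: 97.1
```

{"name": "drive_tool", "arguments": {
  "rows": [
    [[0.033,0.008,-0.0725],0,27],
    [[0,0,0],0,27],
    [[0,0,0],0,27]
  ]
}}

```text
clock: 25.17
eef_pos: [0.5621, -0.1585, 0.1198]
orientation: [3.141, 0.0, 0.245]
ft_force: [-4.3, 1.1, 6.0]
width: 0.0291
grip_force: 97.8
```

{"name": "drive_tool", "arguments": {
  "rows": [
    [[0.033,0.008,-0.0725],0,27],
    [[0,0,0],0,27],
    [[0,0,0],0,27]
  ]
}}

```text
clock: 25.42
eef_pos: [0.5623, -0.1585, 0.1194]
orientation: [3.141, 0.001, 0.245]
ft_force: [-9.8, 2.0, 14.2]
width: 0.0289
grip_force: 98.9
```

{"name": "drive_tool", "arguments": {
  "rows": [
    [[0.033,0.008,-0.0725],0,27],
    [[0,0,0],0,27],
    [[0,0,0],0,27]
  ]
}}

```text
clock: 25.67
eef_pos: [0.5626, -0.1585, 0.1193]
orientation: [3.14, 0.001, 0.246]
ft_force: [-14.2, 3.8, 22.7]
width: 0.0292
grip_force: 100.0
```

{"name": "drive_tool", "arguments": {
  "rows": [
    [[0,0,0],0,27],
    [[0,0,0],0,27],
    [[0,0,0],0,27],
    [[0,0,0],0,27],
    [[0,0,0],0,27],
    [[0,0,0],0,27]
  ]
}}

```text
clock: 26.17
eef_pos: [0.5627, -0.1585, 0.1193]
orientation: [3.14, 0.001, 0.246]
ft_force: [-15.1, 3.2, 24.2]
width: 0.029
grip_force: 100.0
```

```bash
python3 fit.py s12 1 | head -4; python3 ck.py s12b; python3 - <<'E'
from h import *
im=cv2.imread('pics/s12.png')[195:315,320:480];cv2.imwrite('pics/s12c.png',cv2.resize(im,(800,600),interpolation=cv2.INTER_CUBIC))
E
```

```text
t 26.17 tcp shelf frame [-31.4   0.9 119.3] pitch/roll [3.1401e+00 1.0000e-03 2.4550e-01] F [-13.8   6.8  24.2] grip 100
front [-2.245e+00 -4.370e-01 -2.000e-03] tilt 23.62 153
knob along-axis [43.2 44.1 44.9 45.5] y -1.0 perp 12.8 73
axis perp offset (n-coord rel tcp) 12.94
{'clock': np.float64(26.2167), 'eef_pos': array([ 0.5626, -0.1586,  0.1193]), 'orientation': array([3.1401e+00, 1.0000e-03, 2.4550e-01]), 'ft_force': array([-14.599 ,   3.8278,  23.8771]), 'torque': array([1.3633, 5.1806, 0.1982])}
mid 402 [-28.8  28.3] xfront -24.61 slope 0.0051
  top z 68.88 0.0092 463
A 371 [ 45.9 103.6] xfront -25.38 slope -0.0008
  top z 69.16 0.0136 624
B 443 [-103.   -45.9] xfront -25.82 slope 0.0008
  top z 69.13 0.0134 791
```

View pics/s12c.png

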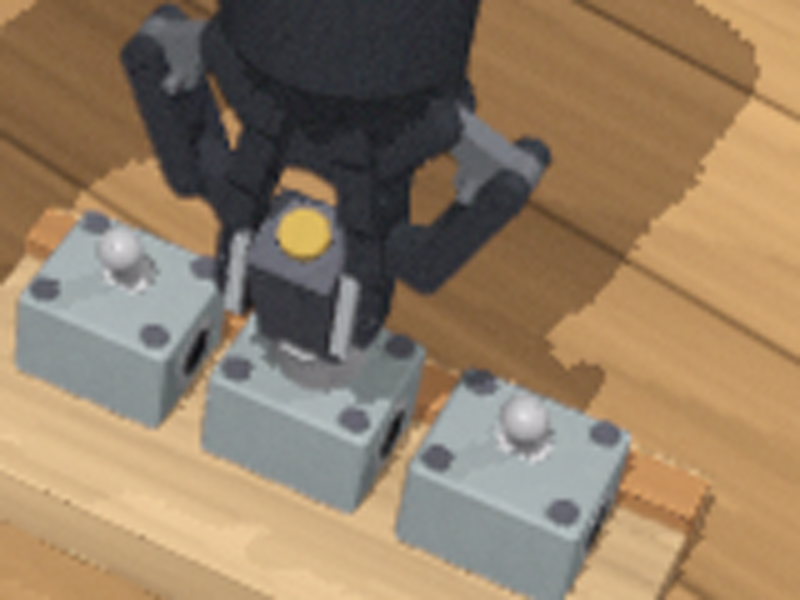

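```bash
python3 -c "from rig import hand_in; print(hand_in())"
```

```text
the job is handed in; nothing more can be done
None
```

The job is handed in at about 26 s of the 58 s: the loose block stands square in the free middle bay against the rail, and the gripper is still holding the coupler pressed to a hard stop on its nipple at about 24 mm depth (23.5 mm is home), tilted about 23.6° by camera against the nipple's 25°; the other two blocks measured unmoved, and the can was not touched.

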